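# Demagnetise the die

### The arm

A 7-joint arm with a two-finger parallel gripper is mounted at the origin on a cart in front of the work surface, level with it; the furniture and walls round the work are solid. World frame = base frame: x ahead of the robot, y to its left, z up, the work surface at z = 0. Lengths are in mm, angles in rad, forces in N, time in s.
With the tool pointing down it reaches from about 400 to 875 mm from the base axis. Payload 4.4 kg.
Tool frame: the origin (TCP) lies at the very end of the fingers, on their centre line; the grasp point (between the pads) lies 19 mm behind it; z points along the fingers, y is the line along which they close (so a half turn about z gives the same grasp; the last joint's range is limited). The gripper opens to 85 mm and grips with 20 to 120 N. Pads are 22 mm wide; open, the fingers measure 114 mm over their backs; the gripper's body (76 mm by 85 mm) begins 54 mm behind the grasp point. The pads swing forward as they close: fully open they stand 13 mm farther back than shut.
Start: joints at [-1.182, 0.628, 0.038, 1.517, -0.027, 0.996, -0.02], TCP at [285.513, 583.952, 231.313] pointing down, gripper open.
Joint ranges: [-3.06, 3.06], [-0.37, 2.12], [-1.25, 1.32], [0.18, 2.47], [-1.1, 4.24], [0.23, 1.98], [-2.94, 2.94]. Speed limits (rad/s): [2.57, 2.57, 3.14, 3.14, 3.14, 3.14, 3.14].

### API

Orientations are given as [roll, pitch, yaw] about the fixed x, y, z axes, in that order (R = Rz(yaw) Ry(pitch) Rx(roll)).
In Python, from cell import read_state, get_image, camera_info, finish_job gives the robot as it stands.
- The arm moves only by the tool play_rows, never from a script. Its argument "deltas" is one flat list of numbers, 7 for each row, row after row: the shift along the tool's x, y, z in mm, then the turn, a rotation vector about the tool's x, y, z in rad, then the opening, from 0 (shut) to 1 (fully open). In form: [dx, dy, dz, ax, ay, az, grip, dx, dy, dz, ax, ay, az, grip, ...]. A call has 1 to 10 rows; each row is the pose to reach, as a shift and turn from the pose commanded when the call began, along the tool's axes at that moment; what a row does not reach only later rows make up. A row lasts 1/8 s, in which the tool goes at most 62.5 mm and 10.7 degrees, less where a joint would pass 70% of its speed; a pose out of reach is approached as far as the arm can. A call with a gripper value outside its range is refused whole. The fingers move at their own pace and stop on an object; the grip force is fixed at half the most. Time passes only in rows, so rows that repeat a pose let the fingers close. It gives the time, the measured TCP pose, the force, the opening and the grip force at its end, in the units of the state.
- read_state(): the state, without advancing time (a new reading comes with each control period).
- get_image(name): name is "scene" or "top" or "wrist"; returns the picture (384x512x3 uint8, red, green, blue); there is no depth.
- camera_info(name): a dict with "fx", "fy", "cx", "cy" (pixels), "T" (4x4, takes a point from camera to world coordinates). Camera axes: x right, y down, z forward; pixel columns grow to the right and rows downward; lengths in mm; the calibration is good to about 2 mm. The wrist camera is an equidistant fisheye: a pixel r from the principal point sees the ray r / f radians off the axis. A picture is of the moment at which its call begins: read the wrist's pose just before it. camera_info takes no time and is no camera call; for the wrist camera it gives the pose at the moment of the call.
- finish_job(): hands the job in; it is judged then, once.
The state is a dict: "clock": time; "qpos": joint angles; "qd": joint speeds; "tau": joint torques, N m; "eef_pos": TCP position; "tool_rot": TCP orientation; "force": force on the tool from outside, world axes, zero at the start; "torque": the same for the moment, N m; "width": finger opening in mm; "gripper_force": force on a finger pad.
Only numpy, scipy, OpenCV 4.12 (cv2) and the standard library are available. Lean on these libraries where they do the work, as an engineer would, in place of code of your own. Each camera call takes 0.05 s, during which the arm holds its last target. There are 200 camera calls.

### The job

Take the steel die out of the wooden rack and lay it down flat on the bare bench, ornamental panel upwards, and let go of it; then take it again across its width and set it gently into the yellow-railed nest of the blue demagnetiser, flat, panel up. Only when the die lies there released, pull the red spring knob on the console all the way out for about half a second to start the machine, then let it go back in to rest. Leave the tools and the wooden block lying about as they are.

Things in the scene. Friction and masses are not known exactly. Their poses are not given: they have to be found in the camera images.
- die: Dark steel die bar, 58 wide (its x), 160 long (y), 16 mm thick (z), 0.4-0.8 kg. Origin: centre of the plain back face; z points out of the ornamental panel. It starts on a long edge in the rack: z level, away from the robot, x straight down. It can stand alone on that edge; tipped towards the robot it falls on its back, panel up. Lying panel up, its origin is on the surface below
- die_rack: Pale wooden rack, fixed; base 90 (x) x 156 (y) x 8 mm, origin under its centre, x away from the robot. The slot along its y has its floor 8 mm up. Two pairs of posts (tops 50 mm up, 22 mm long in y, centred 58 mm either side of the middle, 19 mm apart) hold the die's ends; its middle 94 mm is free on both sides. The die's top edge is 66 mm up. It lifts straight out
- demagnetiser: Blue machine, fixed; 104 (x) x 276 (y) mm, origin under its centre on the bench, x away from the robot. The left (+y) part has the nest on top, 32 mm high. The right (-y) 84 mm is the console; its face slopes 25 degrees down towards the robot (93 mm high at the back, 45 at the front) and carries the red knob in its middle
- nest (a point): Centre of the nest, on the black plate where the die lies, 32 mm above the bench; axes as the demagnetiser's. It takes the die lengthwise along y, either end first, with 3 to 5 mm of play all round. Yellow rails, 9 mm high: one at each end, and 30 mm pieces at the corners of the long sides; the middle 108 mm of both long sides is open for fingers
- knob_grip (a point): Point on the round red knob's axis in its grip part, 33 mm across and 16 mm high; at rest 29 mm out from the sloping face and 13 mm under the knob's top. The point's z axis is the knob's axis, pointing outward: up, tilted 25 degrees towards the robot (machine's -x). It moves with the knob
- pull_knob (a joint): How far the knob is pulled out along its axis, m: 0 at rest, 0.020 at the stop. A spring draws it back to 0 (2.5 N at rest, 7.5 N at the stop); it starts the machine beyond 0.015
- mallet: Wooden mallet, 96 x 234 x 57 mm, bystander at the back, lying along y; origin at the centre of its underside
- pliers: Flat pliers with blue handles, 58 x 150 x 12 mm, bystander lying behind the middle; origin at the centre of its underside
- bench_pin: Plain wooden block, 60 x 90 x 30 mm, bystander near the front right; origin at the centre of its underside
- needle_file: Small file with a wooden handle, 24 x 175 x 28 mm, bystander near the front left; origin at the centre of its underside

How it is judged (in metres and radians):
On the way, in this order (a step that is already met when the one before it is completed fails the run):
1. the die lies flat on the bench, panel up, released (height (world z) of die below 0.004 m and angle between die's own z axis and vertical below 0.06 rad and contact force between the fingers and die below 0.2 N and linear speed of die below 0.02 m/s), for 0.2 s.
2. the die lies flat in the nest, panel up, released (x of die in the frame of nest between -0.008 and 0.008 m and y of die in the frame of nest between -0.008 and 0.008 m and z of die in the frame of nest between -0.004 and 0.004 m and angle between die's own z axis and vertical below 0.06 rad and contact force between the fingers and die below 0.2 N), for 0.2 s.
3. with the die in the nest the knob is pulled out beyond 15 mm and held (x of die in the frame of nest between -0.008 and 0.008 m and y of die in the frame of nest between -0.008 and 0.008 m and z of die in the frame of nest between -0.004 and 0.004 m and angle between die's own z axis and vertical below 0.06 rad and value of joint pull_knob above 0.015 m), for 0.2 s.
At the end, for the whole second after the job is handed in: The die lies still in the nest, flat (within 0.06 rad), panel up, its origin within 8 mm of the nest's centre along x and y and within 4 mm in height; the knob is back in, within 2 mm of rest (x of die in the frame of nest between -0.008 and 0.008 m and y of die in the frame of nest between -0.008 and 0.008 m and z of die in the frame of nest between -0.004 and 0.004 m and angle between die's own z axis and vertical below 0.06 rad and value of joint pull_knob below 0.002 m and linear speed of die below 0.02 m/s); the robot touches nothing.
It fails at once if the knob is pulled out more than 6 mm while the die is not in the nest (value of joint pull_knob above 0.006 m and not (x of die in the frame of nest between -0.008 and 0.008 m and y of die in the frame of nest between -0.008 and 0.008 m and z of die in the frame of nest between -0.004 and 0.004 m and angle between die's own z axis and vertical below 0.06 rad)).
It fails at once if the die is dropped or banged into the machine (over 100 N between them) (contact force between die and demagnetiser above 100 N).
It fails at once if a bystander (mallet, pliers, wooden block, file) is moved more than 30 mm (distance of any of mallet, pliers, bench_pin, needle_file from where it was at the start of the episode above 0.03 m).
It also fails if it takes over 64 s, if anything falls off the work surface, if the arm or the gripper's body presses on something with over 40 N, if the wrist force passes 120 N, or if a joint passes its speed limit or range.

## Working session

There is one attempt and no reset: what is moved stays moved. The work goes in short steps, Python scripts to look and compute and a tool call to move; the robot and the scene stay as the last step left them, time stands still between calls to the robot, and variables do not carry over. Pictures are saved under pics/ and viewed, at most 10 in all, crops included, and the job is handed in when it is done.

Besides the shell and the picture viewer there is one more tool, called after "Request:" as name(argument=value, ...) on one line, values as JSON. play_rows: Moves the arm, as the interface text tells. Its arguments: {"type":"object","properties":{"deltas":{"type":"array"}},"required":["deltas"]}

```bash
ls; mkdir -p pics
python3 - <<'E'
from cell import *
import cv2
for n in("scene","top"):
    im=get_image(n); cv2.imwrite(f"pics/{n}0.png",im[:,:,::-1]); print(n,camera_info(n))
s=read_state(); print(s)
E
```

```text
pics
scene {'fx': 379.78597903958325, 'fy': 379.78597903958325, 'cx': 252.70744186554293, 'cy': 189.16920184315507, 'T': array([[-6.37033620e-01,  5.86230358e-01, -5.00521861e-01,
         1.13334820e+03],
       [ 7.70771770e-01,  4.92814873e-01, -4.03787541e-01,
         4.49493475e+02],
       [ 9.95210253e-03, -6.43014360e-01, -7.65789454e-01,
         9.97264442e+02],
       [ 0.00000000e+00,  0.00000000e+00,  0.00000000e+00,
         1.00000000e+00]])}
top {'fx': 417.39150464751236, 'fy': 417.39150464751236, 'cx': 250.7772526620173, 'cy': 187.51019355042254, 'T': array([[ 1.32179691e-02, -9.76498214e-01,  2.15119789e-01,
         2.80947925e+02],
       [-9.99900299e-01, -1.39771339e-02, -2.00816019e-03,
         5.20115528e+00],
       [ 4.96772292e-03, -2.15071797e-01, -9.76585605e-01,
         1.42194739e+03],
       [ 0.00000000e+00,  0.00000000e+00,  0.00000000e+00,
         1.00000000e+00]])}
{'clock': 0.1, 'qpos': array([-1.18178492,  0.62922893,  0.03839321,  1.5182324 , -0.02702029,
        0.99629945, -0.02002948]), 'qd': array([-6.39745917e-05, -1.80208346e-03,  2.02357942e-03, -2.71322980e-03,
        1.82602074e-04,  1.27118985e-03,  1.98229723e-04]), 'tau': array([ 4.16290975e-03, -5.64537120e+01,  1.23119596e+00, -1.93976355e+01,
        1.13726378e-02,  5.33023951e-03,  6.89772105e-05]), 'eef_pos': array([285.242811  , 583.46951973, 230.50748752]), 'tool_rot': array([-3.13994010e+00, -3.28309714e-05,  2.68678320e+00]), 'force': array([-0.31464191,  0.29792252,  0.31401908]), 'torque': array([0.00507655, 0.01454305, 0.00641442]), 'gripper_force': 0.0, 'width': 85.74999706260024}
```

Run:
```python
import cv2
im=cv2.imread("pics/top0.png"); cv2.imwrite("pics/top0b.png",cv2.resize(im,(800,600),interpolation=cv2.INTER_CUBIC))
```

```text
(no output)
```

View pics/top0b.png

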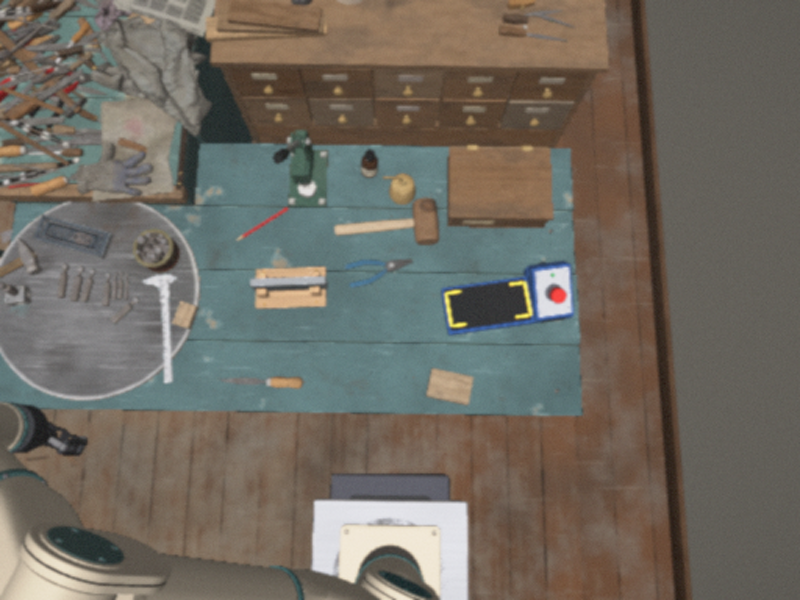

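View pics/scene0.png

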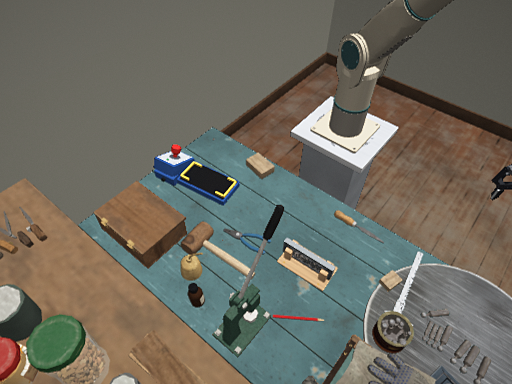

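```bash
cat > h.py <<'E'
import numpy as np, cv2
from scipy.spatial.transform import Rotation as Ro
from cell import *
def ray(n,u,v,ci=None):
    c=ci or camera_info(n); d=np.array([(u-c["cx"])/c["fx"],(v-c["cy"])/c["fy"],1.])
    if n=="wrist":
        r=np.hypot(d[0],d[1]); d=np.array([d[0]/r*np.sin(r),d[1]/r*np.sin(r),np.cos(r)]) if r>1e-9 else d
    return c["T"][:3,3],c["T"][:3,:3]@d
def onz(n,u,v,z,ci=None):
    o,d=ray(n,u,v,ci); return o+d*(z-o[2])/d[2]
def proj(n,p,ci=None):
    c=ci or camera_info(n); q=c["T"][:3,:3].T@(np.asarray(p,float)-c["T"][:3,3])
    if n=="wrist":
        t=np.arctan2(np.hypot(q[0],q[1]),q[2]); q=np.array([*(q[:2]/np.hypot(q[0],q[1])*t),1])
    return q[0]/q[2]*c["fx"]+c["cx"],q[1]/q[2]*c["fy"]+c["cy"]
def go(pos,rpy):  # delta from current measured to target, tool axes
    s=read_state(); R=Ro.from_euler('xyz',s["tool_rot"]); T=Ro.from_euler('xyz',rpy)
    print("d",R.inv().apply(np.array(pos)-s["eef_pos"]).round(1),(R.inv()*T).as_rotvec().round(4))
def snap(n,f,crop=None,k=1):
    ci=camera_info(n); im=get_image(n)[:,:,::-1]
    if crop: a,b,c,d=crop; im=im[b:d,a:c]
    cv2.imwrite("pics/"+f,cv2.resize(im,None,fx=k,fy=k,interpolation=cv2.INTER_CUBIC)); return ci
E
python3 - <<'E'
from h import *
k=1/1.5625
for n,u,v,z in [("dieL",250,282,66),("dieR",327,281,66),("r1",256,268,8),("r2",326,268,8),("r3",326,306,8),("r4",256,307,8),
 ("nestFL",447,327,41),("nestBL",443,290,41),("nestFR",532,319,41),("nestBR",528,281,41),("knob",558,295,100),("mFL",447,333,32),("mFR",574,318,45),("mBR",570,264,93),
 ("pinTL",432,370,30),("pinTR",473,376,30),("plL",345,285,10),("plR",411,262,10),("plB",345,262,10),("file",302,382,20)]:
    print(n,onz("top",u*k,v*k,z).round(0))
E
```

```text
dieL [599. 305.  66.]
dieR [604. 141.  66.]
r1 [645. 307.   8.]
r2 [648. 150.   8.]
r3 [561. 147.   8.]
r4 [556. 302.   8.]
nestFL [ 512. -117.   41.]
nestBL [ 593. -109.   41.]
nestFR [ 532. -300.   41.]
nestBR [ 616. -294.   41.]
knob [ 573. -343.  100.]
mFL [ 501. -118.   32.]
mFR [ 535. -389.   45.]
mBR [ 642. -373.   93.]
pinTL [421. -85.  30.]
pinTR [ 409. -173.   30.]
plL [609. 107.  10.]
plR [664. -40.  10.]
plB [662. 108.  10.]
file [392. 192.  20.]
```

```bash
python3 -c "
from h import *
go((602,226,231),(np.pi,0,1.6))"
```

```text
d [-4.416e+02 -1.820e+02 -2.000e-01] [-1.5000e-03  9.0000e-04  1.0868e+00]
```

Request:
play_rows(deltas=[-442,-182,0,0,0,1.087,1,-442,-182,0,0,0,1.087,1,-442,-182,0,0,0,1.087,1,-442,-182,0,0,0,1.087,1,-442,-182,0,0,0,1.087,1,-442,-182,0,0,0,1.087,1,-442,-182,0,0,0,1.087,1,-442,-182,0,0,0,1.087,1,-442,-182,0,0,0,1.087,1,-442,-182,0,0,0,1.087,1])

```text
clock: 1.35
eef_pos: [601.7, 227.2, 230.7]
tool_rot: [-3.14, -0.001, 1.6]
force: [-0.8, 0.1, 0.5]
width: 85.5
gripper_force: 0.0
```

```bash
python3 -c "
from h import *
s=read_state();print(s['eef_pos'],s['tool_rot'])
ci=snap('wrist','w1.png',k=1.5);print(ci)
go((602,226,231),(np.pi,0,1.6))"
```

```text
[601.74925934 227.20915635 230.70582038] [-3.13986986e+00 -7.96511981e-04  1.60041208e+00]
{'fx': 297.3186396354542, 'fy': 297.3186396354542, 'cx': 249.05044627236188, 'cy': 188.13003706521727, 'T': array([[ 9.99536115e-01,  2.97479850e-02,  6.52781519e-03,
         5.99828861e+02],
       [ 3.04149742e-02, -9.63905668e-01, -2.64501026e-01,
         2.95001493e+02],
       [-1.57617450e-03,  2.64576871e-01, -9.64363311e-01,
         3.73849195e+02],
       [ 0.00000000e+00,  0.00000000e+00,  0.00000000e+00,
         1.00000000e+00]])}
d [-2.   0.5 -0.2] [-0.0016 -0.0011  0.0018]
```

View pics/w1.png

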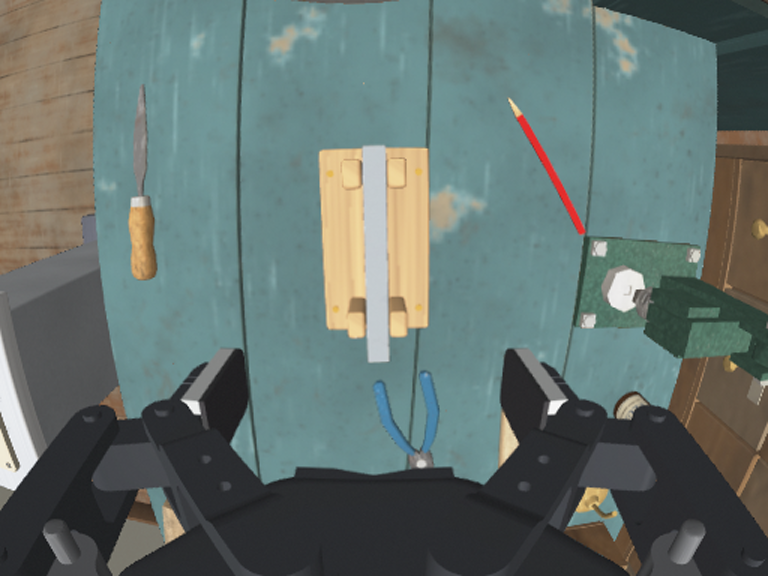

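```bash
python3 -c "
from h import *
ci=camera_info('wrist');k=1/1.5
for u,v,z in [(363.5,147,66),(385,147,66),(368,362,66),(389.5,360,66),(319,150,8),(428,150,8),(428,327,8),(328,328,8)]: print(onz('wrist',u*k,v*k,z,ci).round(1))"
```

```text
[591.7 306.5  66. ]
[606.4 307.   66. ]
[599.4 148.3  66. ]
[615.7 150.5  66. ]
[554.2 305.4   8. ]
[642.7 308.3   8. ]
[651.4 156.1   8. ]
[563.2 152.3   8. ]
```

```bash
python3 -c "
from h import *
go((603.3,229,32),(np.pi,0,1.626))"
```

```text
d [  0.7   2.2 198.8] [-0.0016 -0.0011 -0.0242]
```

Request:
play_rows(deltas=[1,2,60,0,0,-0.025,1,1,2,110,0,0,-0.025,1,1,2,155,0,0,-0.025,1,1,2,185,0,0,-0.025,1,1,2,199,0,0,-0.025,1,1,2,199,0,0,-0.025,1,1,2,199,0,0,-0.025,0,1,2,199,0,0,-0.025,0,1,2,199,0,0,-0.025,0,1,2,199,0,0,-0.025,0])

```text
clock: 2.65
eef_pos: [604.0, 227.4, 32.9]
tool_rot: [-3.14, -0.0, 1.625]
force: [1.3, 1.1, -0.2]
width: 15.8
gripper_force: 58.7
```

Request:
play_rows(deltas=[0,0,0,0,0,0,0,0,0,0,0,0,0,0,0,0,0,0,0,0,0,0,0,0,0,0,0,0])

```text
clock: 3.15
eef_pos: [604.0, 227.4, 32.9]
tool_rot: [-3.141, -0.0, 1.625]
force: [-2.5, -0.8, 6.3]
width: 15.7
gripper_force: 60.0
```

Request:
play_rows(deltas=[0,0,-30,0,0,0,0,0,0,-80,0,0,0,0,-20,-10,-80,0,0,0,0,-60,-32,-80,0,0,0,0,-110,-58,-80,0,0,0,0,-155,-82,-80,0,0,0,0,-182,-94,-60,0,0,0,0,-182,-94,-25,0,0,0,0,-182,-94,-3,0,0,0,0,-182,-94,-3,0,0,0,0])

```text
clock: 4.4
eef_pos: [518.6, 40.2, 33.4]
tool_rot: [-3.137, 0.0, 1.624]
force: [-0.3, 0.6, -5.5]
width: 15.7
gripper_force: 60.0
```

```bash
python3 -c "
from h import *
s=read_state();print(s['eef_pos'],s['tool_rot'],s['force'],s['width'])
snap('wrist','w2.png',k=1.2)
snap('top','t2.png',crop=(130,130,400,280),k=2)"
```

```text
[518.55854013  40.23247746  33.37298585] [-3.13663039e+00  1.33374962e-04  1.62435947e+00] [-0.31376396  0.59575988 -5.5368902 ] 15.724332125741348
```

View pics/w2.png

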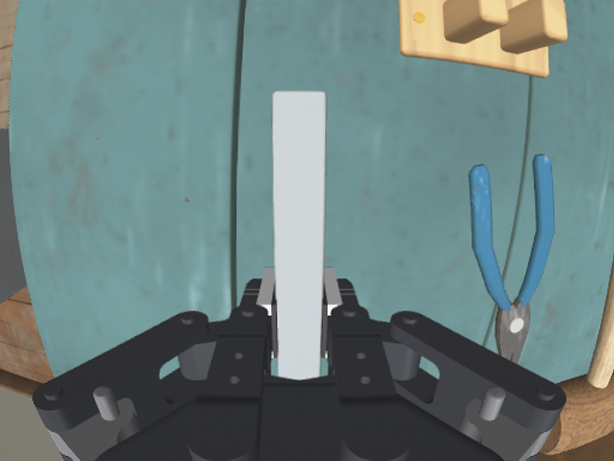

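Request:
play_rows(deltas=[0,0,4,0,0,0,0,0,0,7,0,0,0,0,0,0,8,0,0,0,0,0,0,8,0,0,0,0])

```text
clock: 5.0
eef_pos: [520.6, 40.6, 27.4]
tool_rot: [3.141, -0.0, 1.625]
force: [0.2, 1.1, -7.1]
width: 15.6
gripper_force: 60.1
```

Request:
play_rows(deltas=[0,0,1,0,0,0,0,0,0,2,0,0,0,0,0,0,2,0,0,0,0])

```text
clock: 5.38
eef_pos: [520.5, 40.5, 25.2]
tool_rot: [-3.141, -0.0, 1.625]
force: [-0.7, -0.1, -6.3]
width: 15.8
gripper_force: 60.1
```

Request:
play_rows(deltas=[0,0,0.5,0,0,0,0,0,0,1,0,0,0,0,0,0,1,0,0,0,0])

```text
clock: 5.75
eef_pos: [520.6, 40.5, 24.8]
tool_rot: [3.141, -0.0, 1.625]
force: [-1.2, 0.4, 3.2]
width: 16.0
gripper_force: 61.4
```

Request:
play_rows(deltas=[0,0,0,0,0,0,0.3,0,0,0,0,0,0,0.6,0,0,0,0,0,0,1,0,0,0,0,0,0,1,0,0,-20,0,0,0,1,0,0,-60,0,0,0,1,0,0,-80,0,0,0,1,0,30,-80,0,0,0,0,0,60,-80,0,0,0,0,0,60,-80,0,0,0,0])

```text
clock: 7.0
eef_pos: [582.7, 44.0, 104.4]
tool_rot: [3.139, 0.0, 1.625]
force: [-0.3, -0.9, -0.5]
width: 32.3
gripper_force: 0.0
```

Request:
play_rows(deltas=[0,0,0,0,0,0,0,0,0,0,0,0,0,0,0,0,30,0,0,0,0,0,0,58,0,0,0,0,0,0,58,0,0,0,0])

```text
clock: 7.62
eef_pos: [578.1, 43.7, 44.7]
tool_rot: [-3.137, -0.0, 1.625]
force: [-0.4, -0.6, 1.0]
width: -0.1
gripper_force: 0.0
```

```bash
python3 -c "
from h import *
s=read_state();print(s['eef_pos'],s['tool_rot'],s['force'],s['width'])
snap('wrist','w3.png',k=1.2)"
```

```text
[578.09389772  43.69600149  44.67080281] [-3.13663720e+00 -6.30289580e-05  1.62466504e+00] [-0.44389181 -0.63648241  1.04573459] -0.07987217297597642
```

View pics/w3.png

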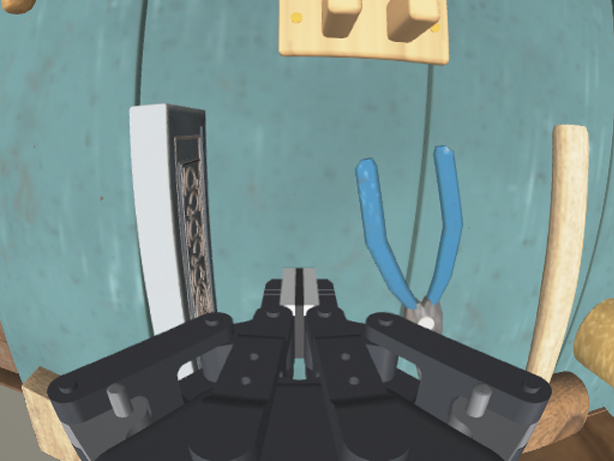

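Request:
play_rows(deltas=[0,-15,0,0,0,0,0,0,-25,0,0,0,0,0,0,-32,0,0,0,0,0,0,-37,0,0,0,0,0,0,-42,0,0,0,0,0,0,-47,0,0,0,0,0,0,-52,0,0,0,0,0,0,-56,0,0,0,0,0,0,-60,0,0,0,0,0,0,-60,0,0,0,0,0])

```text
clock: 8.93
eef_pos: [520.1, 40.5, 46.2]
tool_rot: [-3.141, -0.0, 1.625]
force: [0.2, 0.4, 0.5]
width: -0.0
gripper_force: 0.0
```

Request:
play_rows(deltas=[0,0,0,0,0,0,0,0,20,-40,0,0,0,0.5,0,0,-90,0,0,0,1,0,-25,-140,0,0,0,1,0,-50,-140,0,0,0,1,0,-50,-140,0,0,0,1,0,-50,-140,0,0,0,1])

```text
clock: 9.8
eef_pos: [471.6, 38.0, 186.2]
tool_rot: [3.141, 0.0, 1.625]
force: [-0.7, 0.3, 0.7]
width: 85.1
gripper_force: 0.0
```

```bash
python3 -c "
from h import *
s=read_state();print(s['eef_pos'],s['tool_rot'],s['force'],s['width'])
ci=snap('wrist','w4.png',k=1.5);np.save('ci4.npy',ci)"
```

```text
[471.64694144  37.99505387 186.21053554] [3.14059778e+00 7.56200583e-05 1.62500967e+00] [-0.73462445  0.25458926  0.67545712] 85.11891723614093
```

View pics/w4.png

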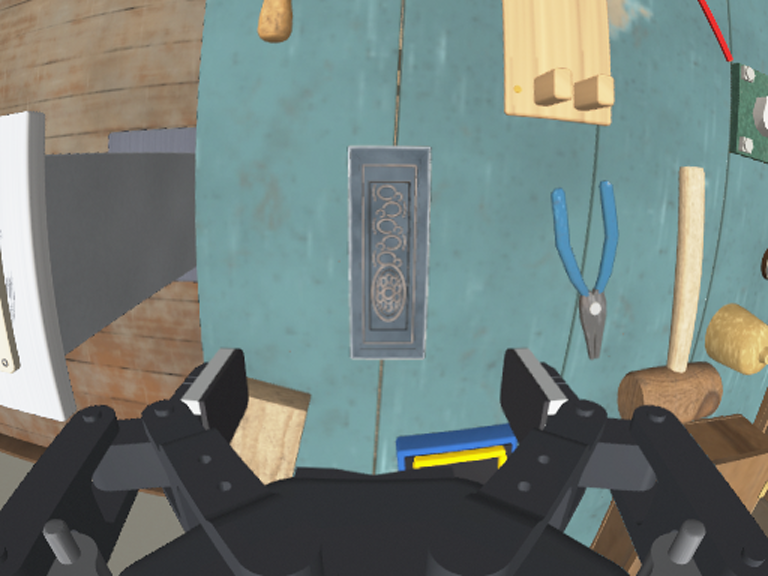

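```bash
python3 -c "
from h import *
ci=np.load('ci4.npy',allow_pickle=True).item();k=1/1.5
P=np.array([onz('wrist',u*k,v*k,16,ci) for u,v in [(348,147),(431,148),(425,359),(349,357)]]);print(P.round(1))
c=P.mean(0);d=P[0]+P[1]-P[2]-P[3];y=np.arctan2(-d[0],d[1]);print(c,y)
go((c[0],c[1],100),(np.pi,0,np.pi/2+y));print(onz('wrist',397*k,437*k,32,ci),onz('wrist',515*k,424*k,32,ci))"
```

```text
[[449.7 115.8  16. ]
 [507.3 118.7  16. ]
 [516.  -39.9  16. ]
 [457.1 -41.1  16. ]]
[482.55178866  38.3577574   16.        ] 0.05093036377319294
d [-0.2 10.8 86. ] [0.0005 0.0002 0.0032]
[ 498.31062013 -103.29027043   32.        ] [594.80628707 -89.8430028   32.        ]
```

Request:
play_rows(deltas=[0,11,50,0,0,0.003,1,0,11,100,0,0,0.003,1,0,11,140,0,0,0.003,1,0,11,165,0,0,0.003,1,0,11,180,0,0,0.003,1,0,11,184,0,0,0.003,1,0,11,184,0,0,0.003,1])

```text
clock: 10.72
eef_pos: [482.1, 38.4, 1.8]
tool_rot: [3.142, 0.0, 1.621]
force: [-0.2, 0.6, 0.8]
width: 85.4
gripper_force: 0.0
```

Request:
play_rows(deltas=[0,0,0,0,0,0,0.6,0,0,0,0,0,0,0,0,0,0,0,0,0,0,0,0,0,0,0,0,0,0,0,0,0,0,0,0])

```text
clock: 11.35
eef_pos: [482.4, 38.5, 3.3]
tool_rot: [3.14, -0.0, 1.622]
force: [-0.7, 0.2, 4.6]
width: 56.3
gripper_force: 64.1
```

Request:
play_rows(deltas=[0,0,-5,0,0,0,0,0,0,-15,0,0,0,0,0,0,-40,0,0,0,0,0,0,-40,0,0,0,0])

```text
clock: 11.85
eef_pos: [482.7, 38.5, 43.7]
tool_rot: [3.138, 0.0, 1.622]
force: [-0.0, 0.0, -7.2]
width: 56.0
gripper_force: 66.3
```

```bash
python3 -c "
from h import *
s=read_state();print(s['eef_pos'],s['tool_rot'],s['force'],s['width'],s['gripper_force'],s['torque'])
go((420,-270,280),(np.pi,0,1.621))"
```

```text
[482.69873906  38.53269795  43.66889266] [3.13843007e+00 1.79161744e-04 1.62202784e+00] [-2.54322250e-02  3.26175427e-03 -7.20287282e+00] 55.99986510962394 66.26406669616699 [ 0.00122783 -0.03872705  0.02730138]
d [-305.   -77.7 -236.5] [0.0032 0.0002 0.001 ]
```

Request:
play_rows(deltas=[0,0,-50,0,0,0,0,0,0,-100,0,0,0,0,-40,-10,-140,0,0,0,0,-90,-25,-175,0,0,0,0,-145,-40,-200,0,0,0,0,-200,-55,-220,0,0,0,0,-255,-70,-236,0,0,0,0,-305,-78,-236,0,0,0,0,-305,-78,-236,0,0,0,0,-305,-78,-236,0,0,0,0])

```text
clock: 13.1
eef_pos: [418.5, -269.1, 277.1]
tool_rot: [-3.139, -0.002, 1.621]
force: [1.0, 1.1, -6.0]
width: 55.7
gripper_force: 69.6
```

```bash
python3 -c "
from h import *
s=read_state();print(s['eef_pos'],s['tool_rot'],s['force'],s['width'])
ci=snap('wrist','w5.png',k=1.56);np.save('ci5.npy',ci)"
```

```text
[ 418.47076114 -269.06977042  277.07897774] [-3.13945121e+00 -2.35480898e-03  1.62132640e+00] [ 0.95531363  1.13451624 -5.95464061] 55.65409006191401
```

View pics/w5.png

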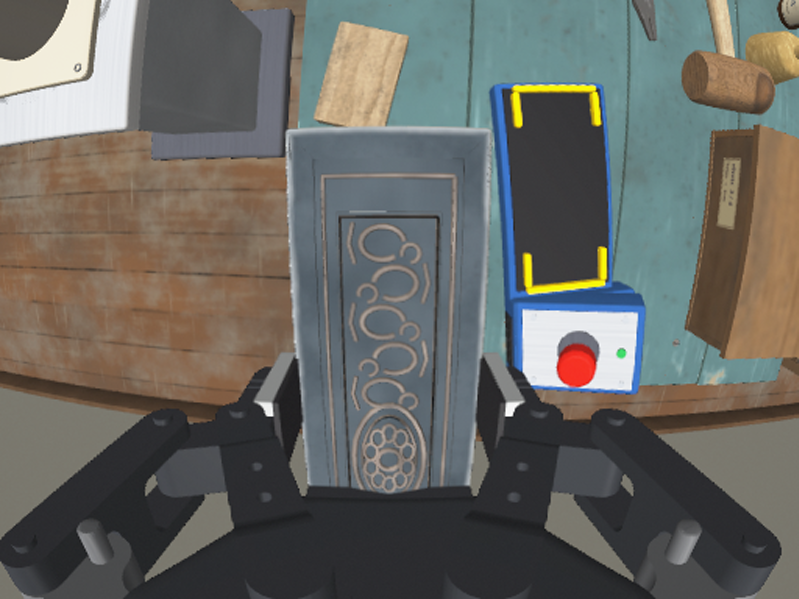

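```bash
python3 -c "
from h import *
im=cv2.imread('pics/w5.png');im=im[70:410,480:660]
cv2.imwrite('pics/w5c.png',cv2.resize(im,None,fx=1.75,fy=1.75,interpolation=cv2.INTER_CUBIC))
ci=np.load('ci5.npy',allow_pickle=True).item();k=1/1.56
for v,a,b in((130,288,491),(486,306,471)):
  _,d1=ray('wrist',a*k,v*k,ci);_,d2=ray('wrist',b*k,v*k,ci)
  d1/=-d1[2];d2/=-d2[2];h=58/np.linalg.norm(d1-d2);o=ci['T'][:3,3];print(o+d1*h,o+d2*h)"
```

```text
[ 385.63097354 -190.8295066   287.59717777] [ 443.55346639 -187.83203741  287.59717777]
[ 391.37722084 -308.17737057  291.66310493] [ 449.29564951 -305.1023713   291.66310493]
```

View pics/w5c.png

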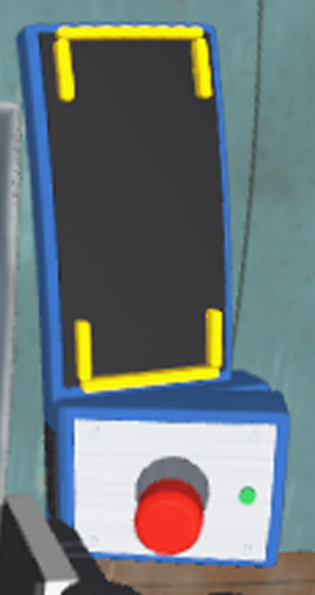

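```bash
python3 -c "
from h import *
ci=np.load('ci5.npy',allow_pickle=True).item();print(ci['T'][:3,3])
f=lambda U,V,z:onz('wrist',(480+U/1.75)/1.56,(70+V/1.75)/1.56,z,ci)
q=dict(TL=(54,30,32),TR=(205,28,41),L2=(63,99,32),R2=(213,96,41),L3=(75,322,32),R3=(222,310,41),BL=(81,392,32),BR=(222,378,41),
 topmid=(128,27,41),botmid=(150,387,41),TLi=(68,38,41),mBL=(73,563,45),mFL=(18,27,32),mTR=(216,23,32),knob=(170,517,96))
for n,a in q.items(): print(n,f(*a).round(1))"
```

```text
[ 415.21089157 -201.54094884  420.31531464]
TL [ 513.4 -122.2   32. ]
TR [ 589.5 -110.7   41. ]
L2 [ 519.7 -156.1   32. ]
R2 [ 595.6 -144.8   41. ]
L3 [ 535.2 -265.5   32. ]
R3 [ 612.2 -251.9   41. ]
BL [ 542.9 -301.4   32. ]
BR [ 618.1 -287.5   41. ]
topmid [ 548.2 -117.2   41. ]
botmid [ 577.  -294.5   41. ]
TLi [ 518.2 -127.1   41. ]
mBL [ 548.5 -392.1   45. ]
mFL [ 495.6 -122.9   32. ]
mTR [ 599.9 -104.7   32. ]
knob [ 574.8 -342.3   96. ]
```

```bash
python3 -c "
from h import *
ci5=np.load('ci5.npy',allow_pickle=True).item()
for n,f,k,ci in(('top','top0.png',1,None),('wrist','w5.png',1/1.56,ci5),('scene','scene0.png',1,None)):
  im=cv2.imread('pics/'+f);h=cv2.cvtColor(im,cv2.COLOR_BGR2HSV)
  m=cv2.inRange(h,(24,150,120),(34,255,255))
  v,u=np.nonzero(m);P=np.array([onz(n,a*k,b*k,39,ci) for a,b in zip(u,v)])
  s=(P[:,0]>480)&(P[:,0]<650)&(P[:,1]<-90)&(P[:,1]>-330);P=P[s]
  print(n,len(P),cv2.minAreaRect(P[:,:2].astype(np.float32)),P.mean(0).round(1))
"
```

```text
top 62 ((565.449951171875, -206.84341430664062), (78.01628112792969, 166.09170532226562), 8.749747276306152) [ 567.  -232.9   39. ]
wrist 2353 ((564.3892211914062, -204.81463623046875), (81.93131256103516, 179.5457305908203), 9.06928825378418) [ 563.7 -204.    39. ]
scene 76 ((566.1952514648438, -203.05686950683594), (77.21173858642578, 181.57644653320312), 8.680513381958008) [ 567.7 -192.    39. ]
```

```bash
python3 -c "
from h import *
go((565.5,-205.2,75),(np.pi,0,1.729))"
```

```text
d [ 55.  150.1 202.1] [-0.0017 -0.0024 -0.106 ]
```

Request:
play_rows(deltas=[15,45,0,0,0,-0.05,0,35,100,20,0,0,-0.106,0,55,150,50,0,0,-0.106,0,55,150,100,0,0,-0.106,0,55,150,145,0,0,-0.106,0,55,150,180,0,0,-0.106,0,55,150,202,0,0,-0.106,0,55,150,202,0,0,-0.106,0,55,150,202,0,0,-0.106,0])

```text
clock: 14.28
eef_pos: [567.1, -206.9, 76.9]
tool_rot: [3.141, 0.0, 1.729]
force: [0.2, 0.1, -5.1]
width: 55.7
gripper_force: 69.6
```

```bash
python3 -c "
from h import *
s=read_state();print(s['eef_pos'],s['tool_rot'],s['force'],s['width'])
ci=snap('wrist','w6.png',k=1.56);np.save('ci6.npy',ci)
go((565.5,-205.2,55),(np.pi,0,1.729))"
```

```text
[ 567.11448941 -206.86911044   76.9413377 ] [3.14051131e+00 3.28989423e-04 1.72918160e+00] [ 0.15694816  0.06987639 -5.13765539] 55.65843456331358
d [ 2.3 -1.5 22.4] [ 0.0019  0.0008 -0.0002]
```

View pics/w6.png

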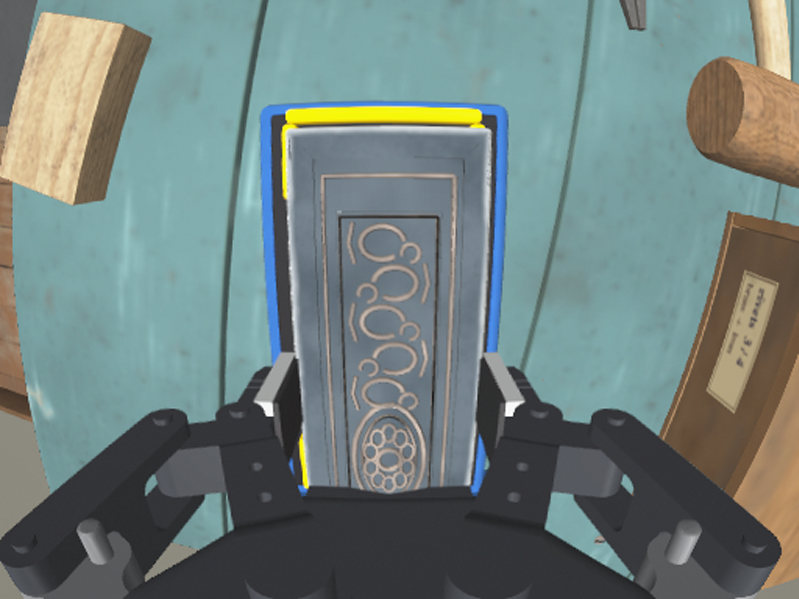

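```bash
python3 -c "
from h import *
ci=np.load('ci6.npy',allow_pickle=True).item();k=1/1.56
g=lambda u,v,z:onz('wrist',u*k,v*k,z,ci)
yaw=1.7292-np.pi/2;ex=np.array([np.cos(yaw),np.sin(yaw)]);ey=np.array([-ex[1],ex[0]]);t=np.array([567.1,-206.9])
for n,a in dict(rl=(286,110,41),rr=(481,110,41),rin=(384,124,37),sideL=(282,198,41),sideLtop=(284,128,41),bL=(302,488,41),dl=(288,129,89.6),dr=(491,129,89.6),blueL=(262,108,32),blueR=(508,108,32),blueL2=(275,345,32),blueR2=(487,345,32)).items():
  p=g(*a)[:2]-t;print(n,(p@ex).round(1),(p@ey).round(1))"
```

```text
rl -39.5 91.9
rr 35.5 91.8
rin -1.8 85.7
sideL -41.6 57.4
sideLtop -40.3 84.8
bL -42.4 -80.6
dl -28.3 79.9
dr 28.7 80.0
blueL -51.6 94.6
blueR 48.6 94.5
blueL2 -50.4 -7.6
blueR2 43.7 -7.4
```

Request:
play_rows(deltas=[1.5,-2,0,0,0,0,0,1.5,-2,10,0,0,0,0,1.5,-2,20,0,0,0,0,1.5,-2,28,0,0,0,0,1.5,-2,33,0,0,0,0,1.5,-2,37,0,0,0,0,1.5,-2,37,0,0,0,0])

```text
clock: 15.2
eef_pos: [563.9, -206.4, 39.0]
tool_rot: [-3.141, -0.0, 1.728]
force: [0.1, 1.1, -5.6]
width: 55.6
gripper_force: 69.6
```

Request:
play_rows(deltas=[0,0.5,1,0,0,0,0,0,0.5,2,0,0,0,0,0,0.5,3,0,0,0,0,0,0.5,3,0,0,0,0])

```text
clock: 15.7
eef_pos: [564.5, -206.3, 36.3]
tool_rot: [-3.141, -0.0, 1.728]
force: [-0.3, 0.5, -7.1]
width: 55.9
gripper_force: 69.6
```

Request:
play_rows(deltas=[0,0,0.6,0,0,0,0,0,0,1.2,0,0,0,0,0,0,1.8,0,0,0,0,0,0,1.8,0,0,0,0])

```text
clock: 16.2
eef_pos: [564.6, -206.3, 35.3]
tool_rot: [3.141, -0.0, 1.728]
force: [-3.5, 1.2, 5.8]
width: 56.2
gripper_force: 70.9
```

Request:
play_rows(deltas=[0,0,0,0,0,0,0.75,0,0,0,0,0,0,0.85,0,0,0,0,0,0,1,0,0,0,0,0,0,1,0,0,-10,0,0,0,1,0,0,-40,0,0,0,1,0,0,-90,0,0,0,1,0,0,-140,0,0,0,1,0,0,-140,0,0,0,1,0,0,-140,0,0,0,1])

```text
clock: 17.45
eef_pos: [564.3, -205.9, 174.7]
tool_rot: [3.141, -0.0, 1.728]
force: [-0.5, -0.8, 0.3]
width: 85.3
gripper_force: 0.0
```

```bash
python3 -c "
from h import *
s=read_state();print(s['eef_pos'],s['tool_rot'],s['force'],s['width'])
ci=snap('wrist','w7.png',k=1.56);np.save('ci7.npy',ci)"
```

```text
[ 564.33207089 -205.94091489  174.70733421] [ 3.14136516e+00 -3.92562446e-04  1.72794166e+00] [-0.52467681 -0.83541553  0.33784595] 85.33013885546586
```

View pics/w7.png

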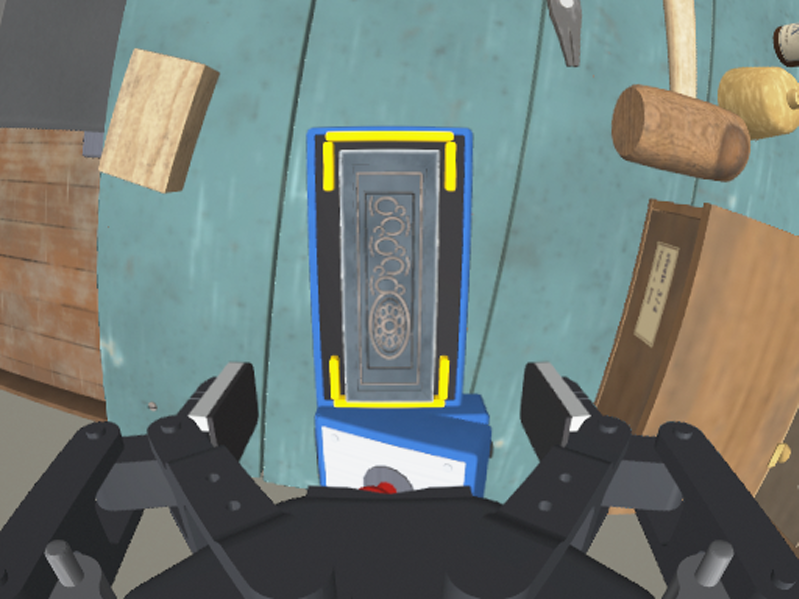

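```bash
python3 -c "
from h import *
ci=np.load('ci7.npy',allow_pickle=True).item();k=1/1.56
g=lambda u,v,z:onz('wrist',u*k,v*k,z,ci)
yaw=.158;ex=np.array([np.cos(yaw),np.sin(yaw)]);ey=np.array([-ex[1],ex[0]]);t=np.array([565,-206])
for n,a in dict(far=(390,132,41),near=(390,406,41),dfar=(388,150,48),dnear=(388,402,48),rl=(323,165,36),rr=(457,165,41),rl2=(329,380,36),rr2=(450,380,41),dl=(339,152,48),dr=(438,150,48),dl2=(346,402,48),dr2=(432,401,48),knob=(380,492,96)).items():
  p=g(*a)[:2]-t;print(n,(p@ex).round(1),(p@ey).round(1))
# yellow mask extents
im=cv2.imread('pics/w7.png');h=cv2.cvtColor(im,cv2.COLOR_BGR2HSV);m=cv2.inRange(h,(24,150,120),(34,255,255))
for u in (350,390,425): print(u,np.nonzero(m[:300,u])[0][[0,-1]],300+np.nonzero(m[300:450,u])[0][[0,-1]])
g2=cv2.cvtColor(im,cv2.COLOR_BGR2GRAY);print(g2[140:160,390],g2[385:412,390])
"
```

```text
far 0.3 90.2
near 0.4 -87.1
dfar -0.9 79.1
dnear -0.9 -80.1
rl -40.1 71.0
rr 40.0 71.0
rl2 -40.9 -70.1
rr2 40.3 -67.7
dl -29.1 78.3
dr 27.9 79.5
dl2 -28.6 -80.3
dr2 28.1 -79.6
knob -5.8 -117.4
350 [132 140] [403 406]
390 [131 140] [403 407]
425 [132 140] [403 406]
[159 103  75  62  64  65  61  66  93 153 205 195 159 134 120 117 119 120
 120 121] [130 112 116 115 112 105 112 121 120 119 118 119 120 120 125 152 190 221
 231 222 225 217 183 127  84  77  81]
```

```bash
cat >> h.py <<'E'
yaw=.158; ex=np.array([np.cos(yaw),np.sin(yaw),0]); ey=np.array([-ex[1],ex[0],0]); ez=np.array([0,0,1.])
n=-np.sin(np.radians(25))*ex+np.cos(np.radians(25))*ez
KG=np.array([574.7,-342.8,95.3])
RK=Ro.from_matrix(np.c_[ey,np.cross(-n,ey),-n]).as_euler('xyz')
E
python3 -c "
from h import *
print(n,RK); go(KG-17*n+90*n,RK)"
```

```text
[-0.41735411 -0.06649621  0.90630779] [2.70526034 0.         1.72879633]
d [-137.1  -41.6   12.3] [-0.4376 -0.0008 -0.0011]
```

Request:
play_rows(deltas=[0,0,-30,-0.05,0,0,1,-40,-10,-40,-0.15,0,0,1,-90,-25,-40,-0.3,0,0,1,-137,-42,-20,-0.438,0,0,1,-137,-42,12,-0.438,0,0,1,-137,-42,12,-0.438,0,0,1,-137,-42,12,-0.438,0,0,1])

```text
clock: 18.38
eef_pos: [545.5, -346.7, 162.7]
tool_rot: [2.703, -0.001, 1.73]
force: [0.6, 0.5, 0.6]
width: 85.4
gripper_force: 0.0
```

```bash
python3 -c "
from h import *
s=read_state();print(s['eef_pos'],s['tool_rot'],s['force'])
go(KG-17*n,RK)
ci=camera_info('wrist');im=get_image('wrist');h=cv2.cvtColor(im,cv2.COLOR_RGB2HSV)
m=cv2.inRange(h,(0,150,90),(8,255,255))|cv2.inRange(h,(172,150,90),(180,255,255))
nc,l,st,ce=cv2.connectedComponentsWithStats(m)
i=np.argsort(-st[1:,4])[:3]+1;print(st[i],ce[i]);print(proj('wrist',KG+13*n,ci),proj('wrist',KG,ci))
for e in (ex,ey,-ex,-ey):
  t=np.cross(n,ey) if abs(e@ex)>.5 else ey
  sgn=np.sign(e@t);print(proj('wrist',KG+13*n+16.5*t*sgn,ci))
"
```

```text
[ 545.52989553 -346.70885901  162.67191301] [ 2.70349768e+00 -1.39610290e-03  1.72999150e+00] [0.5526126  0.51896386 0.57107283]
d [-0.9 -2.  90.5] [ 0.0018 -0.0018  0.0005]
[[ 224  177   43   45 1538]] [[245.22301691 198.76853056]]
(np.float64(246.0746303184692), np.float64(205.26088218192544)) (np.float64(246.20432463841198), np.float64(199.84333981809888))
(np.float64(268.88692877187833), np.float64(205.24665247391823))
(np.float64(246.0366987577491), np.float64(183.11628082712102))
(np.float64(223.28958336932166), np.float64(205.20799032753152))
(np.float64(246.12111040748977), np.float64(226.35183758586302))
```

Request:
play_rows(deltas=[-1,-2,30,0,0,0,1,-1,-2,55,0,0,0,1,-1,-2,75,0,0,0,1,-1,-2,86,0,0,0,1,-1,-2,90,0,0,0,1,-1,-2,90,0,0,0,1,-1,-2,90,0,0,0,1])

```text
clock: 19.3
eef_pos: [580.5, -344.0, 80.8]
tool_rot: [2.703, 0.001, 1.727]
force: [-0.2, -0.7, -0.6]
width: 85.7
gripper_force: 0.0
```

Request:
play_rows(deltas=[0,0,0,0,0,0,0.6,0,0,0,0,0,0,0.3,0,0,0,0,0,0,0,0,0,0,0,0,0,0,0,0,0,0,0,0,0,0,0,0,0,0,0,0])

```text
clock: 20.05
eef_pos: [580.8, -343.5, 80.8]
tool_rot: [2.703, 0.0, 1.728]
force: [-2.7, 0.5, 5.5]
width: 30.6
gripper_force: 59.1
```

```bash
python3 -c "
from h import *
s=read_state();print(s['eef_pos'],s['tool_rot'],s['force'],s['width'],s['gripper_force'])
go(KG-17*n,RK)"
```

```text
[ 580.78123235 -343.52409207   80.77792132] [2.70282783e+00 1.99350302e-04 1.72786368e+00] [-2.70766796  0.547172    5.53562026] 30.55752894614603 59.111356765497476
d [1.7 0.8 1.3] [ 0.0024  0.0006 -0.0008]
```

Request:
play_rows(deltas=[0,0,-4,0,0,0,0,0,0,-9,0,0,0,0,0,0,-14,0,0,0,0,0,0,-18,0,0,0,0,0,0,-20,0,0,0,0,0,0,-20,0,0,0,0,0,0,-20,0,0,0,0,0,0,-20,0,0,0,0,0,0,-20,0,0,0,0])

```text
clock: 21.18
eef_pos: [572.7, -344.8, 98.2]
tool_rot: [2.703, 0.0, 1.728]
force: [5.9, -0.5, -5.6]
width: 30.3
gripper_force: 59.9
```

```bash
python3 -c "
from h import *
s=read_state();print(s['eef_pos'],s['force'],s['force']@n,(s['eef_pos']-[580.78,-343.52,80.78])@n,s['width'])"
```

```text
[ 572.71736552 -344.81558991   98.23954852] [ 5.91350722 -0.48587576 -5.59189777] -7.503698113017116 19.274850200651404 30.342620505939596
```

Request:
play_rows(deltas=[0,0,0,0,0,0,0,0,0,0,0,0,0,0,0,0,5,0,0,0,0,0,0,10,0,0,0,0,0,0,15,0,0,0,0,0,0,19,0,0,0,0,0,0,20,0,0,0,0,0,0,20,0,0,0,0])

```text
clock: 22.18
eef_pos: [580.7, -343.6, 80.8]
tool_rot: [2.703, 0.0, 1.728]
force: [2.0, -0.4, 3.2]
width: 30.6
gripper_force: 60.8
```

Request:
play_rows(deltas=[0,0,0,0,0,0,0.5,0,0,0,0,0,0,0.8,0,0,0,0,0,0,1,0,0,0,0,0,0,1,0,0,-15,0,0,0,1,0,0,-50,0,0,0,1,0,0,-100,0,0,0,1,0,0,-120,0,0,0,1,0,0,-120,0,0,0,1])

```text
clock: 23.3
eef_pos: [530.2, -352.7, 191.4]
tool_rot: [2.702, 0.004, 1.727]
force: [0.0, 0.1, -0.4]
width: 85.4
gripper_force: 0.0
```

```bash
python3 -c "
from h import *
s=read_state();print(s['clock'],s['eef_pos'],s['force'],s['width'])
def blob(im):
  h=cv2.cvtColor(im,cv2.COLOR_RGB2HSV);m=cv2.inRange(h,(0,150,90),(8,255,255))|cv2.inRange(h,(172,150,90),(180,255,255))
  nc,l,st,ce=cv2.connectedComponentsWithStats(m);i=[j for j in range(1,nc) if st[j,4]>15];return [(st[j].tolist(),ce[j].round(1)) for j in i]
for nm in('top','scene'):
  print(nm,[b for b in blob(cv2.imread('pics/'+nm+'0.png')[:,:,::-1]) if b[0][4]<400],[b for b in blob(get_image(nm)) if b[0][4]<400])
ci=camera_info('wrist');print(blob(get_image('wrist')),proj('wrist',KG+13*n,ci))
"
```

```text
23.3 [ 530.21805862 -352.67427112  191.36645372] [ 0.02328662  0.09515243 -0.36627144] 85.3540883313637
top [([41, 53, 8, 6, 23], array([44.7, 56. ])), ([0, 58, 4, 6, 17], array([ 1.1, 60. ])), ([352, 184, 10, 9, 63], array([356.5, 188.4]))] [([41, 53, 8, 6, 19], array([44.4, 56.2])), ([352, 184, 10, 9, 63], array([356.5, 188.4]))]
scene [([171, 145, 10, 12, 85], array([175.4, 149.7])), ([273, 315, 45, 6, 106], array([295.2, 317.4])), ([0, 337, 20, 44, 336], array([ 10.7, 358.6])), ([0, 343, 9, 24, 161], array([  3.2, 353.2]))] [([171, 145, 10, 12, 86], array([175.4, 149.7])), ([273, 315, 45, 6, 106], array([295.2, 317.4])), ([0, 337, 20, 44, 336], array([ 10.6, 358.7])), ([0, 343, 9, 24, 159], array([  3.2, 353.3]))]
[([231, 166, 38, 40, 1195], array([249.3, 185.7]))] (np.float64(250.24499306705025), np.float64(191.10855726839932))
```

Knob is back at rest in the same place, and the robot is clear of everything.

```bash
python3 -c "
from cell import *
print(finish_job())"
```

```text
the job is handed in; nothing more can be done
None
```

The job is handed in at about 23 s. The die was laid panel up on the bench, then set in the nest about 2 mm off centre, the knob was pulled to its stop for over half a second and is back at rest, and the robot is clear; `finish_job` returned no verdict.

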